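# Change over the samples on the cocoa bean dryer

## Robot

A 7-joint arm with a two-finger parallel gripper is mounted at the origin on the work surface. World frame = base frame: x ahead of the robot, y to its left, z up, the work surface at z = 0. Lengths are in m, angles in rad, forces in N, time in s.
With the tool pointing down it reaches from about 0.4 to 0.875 m from the base axis. Payload 19.3 kg.
Tool frame: the origin (TCP) lies on the centre line of the jaws, within the pads' length; the fingertips stand 14 mm ahead of it and the grasp point (between the pads) lies 5 mm behind it; z points along the fingers, y is the line along which they close (so a half turn about z gives the same grasp; the last joint's range is limited). The gripper opens to 85 mm and grips with 20 to 120 N. Pads are 22 mm wide; open, the fingers measure 114 mm over their backs; the gripper's body (76 mm by 85 mm) begins 54 mm behind the grasp point. The pads swing forward as they close: fully open they stand 13 mm farther back than shut.
Start: joints at [-0.07, 0.521, -0.036, 1.599, 0.021, 1.021, -0.113], TCP at [0.625, -0, 0.245] pointing down, gripper open.
Joint ranges: [-2.91, 2.91], [-0.3, 2.13], [-1.5, 1.42], [0.17, 2.43], [-1.26, 4.41], [0.16, 1.93], [-2.52, 2.52]. Speed limits (rad/s): [1.89, 1.89, 2.39, 2.39, 3.01, 3.01, 3.01].

## Interface

Orientations are given as [roll, pitch, yaw] about the fixed x, y, z axes, in that order (R = Rz(yaw) Ry(pitch) Rx(roll)).
In Python, from workcell import bot, grab_frame, regions_of gives the robot as it stands. The module is installed in compiled form; this text tells all that it offers.
- The arm moves only by the tool play_rows, never from a script. Its argument "plan" is a list of rows, each a list of 3 entries, a list of its own where there are three numbers: the shift along the tool's x, y, z in units of 2.5 cm (1.0 is 2.5 cm), then the turn, a rotation vector about the tool's x, y, z in units of 0.15 rad (1.0 is 0.15 rad), then the closure, from -1 (fully open) to 1 (shut). In form: [[[tx, ty, tz], [rx, ry, rz], jaw], ...]. A call has 1 to 20 rows; each row shifts and turns the commanded pose from where the row before left it, along the tool's axes as they then stand; what a row does not reach is not made up. A row lasts 1/8 s, in which the tool goes at most 62.5 mm and 10.7 degrees, less where a joint would pass 70% of its speed; a pose out of reach is approached as far as the arm can. A call with a number of a shift or a turn outside -1 to 1 is refused whole. A call with a gripper value outside its range is refused whole. The fingers move at their own pace and stop on an object; "newtons" is the grip in N (left out, the last holds). Time passes only in rows, so rows that do not move let the fingers close. It gives the time, the measured TCP pose, the force, the opening and the grip force at its end, in the units of the state.
- bot.observe(): the state, without advancing time (a new reading comes with each control period).
- grab_frame(name): name is "scene" or "side" or "wrist"; returns a dict with "pixels" (420x560x3 uint8, red, green, blue), "depth" (420x560 float32, m along the optical axis (not along the pixel's ray), 0 where there is no reading), "camera_matrix" (3x3 intrinsics, pixels), "R" (3x3) and "t" (3): a world point X has camera coordinates R X + t. Camera axes: x right, y down, z forward; pixel columns grow to the right and rows downward; lengths in m; the calibration is good to about 2 mm. A picture is of the moment at which its call begins.
- bot.job_done(): hands the job in; it is judged then, once.
Trained networks look in the newest picture that a camera, given by its name, has taken for a name from the list of things; names that differ only in an ending like _2 or _b are one class to them, and where a whole thing is asked for, a point or a joint stands for the part that bears it (a point fixed in the world has none). Each returns a list of dicts, best first, with "p" (0 to 1); they miss things now and then, are a little off and sometimes report something else, mostly with a low value. They report only what shows in the picture. A call takes as long as a camera call.
- regions_of(thing, camera): "mask" (420x560 bool, what is visible of it) and "box" ([left, top, right, bottom] in pixels, round what is visible of it).
The state is a dict: "clock": time; "qpos": joint angles; "qd": joint speeds; "joint_efforts": joint torques, N m; "position": TCP position; "tool_rot": TCP orientation; "force": force on the tool from outside, world axes, zero at the start; "moment": the same for the moment, N m; "grip_width": finger opening in m; "finger_force": force on a finger pad.
Only numpy, scipy, OpenCV 4.12 (cv2) and the standard library are available. Lean on these libraries where they do the work, as an engineer would, in place of code of your own. Each camera call takes 0.05 s, during which the arm holds its last target. There are 200 camera calls.

## Task

Change over the bench dryer: first shut the air damper with its lever, then stand all the dried samples (orange-banded cups) from the dryer on the steel tray and set every fresh sample (blue-banded cups) out of the blue crate on the dryer, each centred on a collar of its own. Only when all the cups are in their places, open the damper to half, 45 degrees. Keep the cups upright so that no beans spill, and leave the other things on the bench where they are.

Things in the scene. Friction and masses are not known exactly. Their poses are not given: they have to be found in the camera images.
- dryer: Fixed bench dryer: white box 240 x 240 mm, flat top 112 mm above the bench, carrying four steel collars; an 80 mm aluminium duct (axis 62 mm up) leaves its +y side and runs to a blue blower (206 mm tall, from 358 mm out in +y). Origin: centre of the box's underside, at bench level; z up; front (thermometer dial) towards its own -x, duct along its own +y.
- damper_lever (a joint): Angle of the damper's hand lever, rad, about an upright axis on the duct. 0: shut, at its stop, lever across the duct, pointing along the dryer's -x (red dot of the round index plate). pi/4: half open (green dot). pi/2: fully open, pointing along the dryer's +y, away from the box (white dot). Grows clockwise seen from above. Friction 0.15 N m: it stays where left.
- damper_hinge (a point): Point on the lever's upright axis at the height of the lever's middle (145 mm above the bench, 43 mm above the duct).
- damper_grip (a point): Middle of the red hand grip of the lever, 75 mm out from the axis. The grip is a level round bar, 20 mm thick and 50 mm long, along the lever; 27 mm free below it to the height of the index plate's top, which reaches 45 mm out from the axis.
- crate: Blue open plastic crate, 245 x 245 x 55 mm outside, walls and floor 5 mm, not fixed (0.9 kg); the fresh sample cups stand in it. Origin: centre of its underside, axes along its sides.
- tray: Flat steel tray, 100 (x) x 300 (y) mm, floor 3 mm, lip 10 mm high over the bench, not fixed (0.7 kg), empty at the start: for dried samples. Origin: centre of its underside; long side along y.
- collar1 (a point): Centre of the top face of one of the four collars: an upright steel stub 48 mm across, 22 mm high above the box's top, with a mesh-covered air hole 34 mm wide; its top is 134 mm above the bench. Neighbours are 115 mm apart.
- collar2 (a point): Centre of the top face of one of the four collars: an upright steel stub 48 mm across, 22 mm high above the box's top, with a mesh-covered air hole 34 mm wide; its top is 134 mm above the bench. Neighbours are 115 mm apart.
- collar3 (a point): Centre of the top face of one of the four collars: an upright steel stub 48 mm across, 22 mm high above the box's top, with a mesh-covered air hole 34 mm wide; its top is 134 mm above the bench. Neighbours are 115 mm apart.
- collar4 (a point): Centre of the top face of one of the four collars: an upright steel stub 48 mm across, 22 mm high above the box's top, with a mesh-covered air hole 34 mm wide; its top is 134 mm above the bench. Neighbours are 115 mm apart.
- fresh1: Fresh sample: round aluminium cup with a blue band, 54 mm across, 45 mm tall, straight-sided, 80 to 170 g, heaped with reddish cocoa beans (fixed in it). Stands in the crate at the start; two to four of the four are present (absent: None). Origin: centre of its underside; z along its axis.
- fresh2: Fresh sample: round aluminium cup with a blue band, 54 mm across, 45 mm tall, straight-sided, 80 to 170 g, heaped with reddish cocoa beans (fixed in it). Stands in the crate at the start; two to four of the four are present (absent: None). Origin: centre of its underside; z along its axis.
- fresh3: Fresh sample: round aluminium cup with a blue band, 54 mm across, 45 mm tall, straight-sided, 80 to 170 g, heaped with reddish cocoa beans (fixed in it). Stands in the crate at the start; two to four of the four are present (absent: None). Origin: centre of its underside; z along its axis.
- fresh4: Fresh sample: round aluminium cup with a blue band, 54 mm across, 45 mm tall, straight-sided, 80 to 170 g, heaped with reddish cocoa beans (fixed in it). Stands in the crate at the start; two to four of the four are present (absent: None). Origin: centre of its underside; z along its axis.
- dried1: Dried sample: the same cup with an orange band and dark brown beans, 54 mm across, 45 mm tall, straight-sided, 80 to 170 g. Stands on a collar of the dryer at the start; two or three of the four are present (absent: None). Origin: centre of its underside; z along its axis.
- dried2: Dried sample: the same cup with an orange band and dark brown beans, 54 mm across, 45 mm tall, straight-sided, 80 to 170 g. Stands on a collar of the dryer at the start; two or three of the four are present (absent: None). Origin: centre of its underside; z along its axis.
- dried3: Dried sample: the same cup with an orange band and dark brown beans, 54 mm across, 45 mm tall, straight-sided, 80 to 170 g. Stands on a collar of the dryer at the start; two or three of the four are present (absent: None). Origin: centre of its underside; z along its axis.
- dried4: Dried sample: the same cup with an orange band and dark brown beans, 54 mm across, 45 mm tall, straight-sided, 80 to 170 g. Stands on a collar of the dryer at the start; two or three of the four are present (absent: None). Origin: centre of its underside; z along its axis.
- dish: Bystander: glass dish of beans, 80 mm across, 16 mm tall, on the bench; origin at the centre of its underside.
- wash_bottle: Bystander: white bottle with a blue cap, 60 mm across, 150 mm tall, on the left, in front of the blower; origin at the centre of its underside.
- scoop: Bystander: steel spoon with a wooden handle, 180 mm long, lying on the bench beyond the crate, beside the dryer; it lies along its own x, the handle to -x.

How it is judged:
By the outcome, as a careful person would: the job done as asked, in the order asked, and still so for the second after the job is handed in, with the robot touching nothing.
Of fresh1, fresh2, fresh3, fresh4 only 2 to 4 are there at a start; the rules pass over those that are not, and their reading is None.
Of dried1, dried2, dried3, dried4 only 2 to 3 are there at a start; the rules pass over those that are not, and their reading is None.
At some moment in a run one of crate, tray may be knocked a few centimetres aside while the robot is not near it.
It also fails if it takes over 210 s, if anything falls off the work surface, if the arm or the gripper's body presses on something with over 40 N, if the wrist force passes 120 N, or if a joint passes its speed limit or range.

## Working session

There is one attempt and no reset: what is moved stays moved. The work goes in short steps, Python scripts to look and compute and a tool call to move; the robot and the scene stay as the last step left them, time stands still between calls to the robot, and variables do not carry over. Pictures are saved under pics/ and viewed, at most 14 in all, crops included, and the job is handed in when it is done.

Besides the shell and the picture viewer there is one more tool, called after "Call:" as name(argument=value, ...), one argument or row to a line, values as JSON. play_rows: Moves the arm, as the interface text tells. Its arguments: {"type":"object","properties":{"plan":{"type":"array"},"newtons":{"type":"number"}},"required":["plan"]}

```bash
mkdir -p pics; cat > h.py <<'E'
import numpy as np, cv2
from workcell import bot, grab_frame, regions_of
def cloud(f):
    K=f["camera_matrix"];d=f["depth"];v,u=np.mgrid[0:420,0:560]
    P=np.stack([(u-K[0,2])/K[0,0]*d,(v-K[1,2])/K[1,1]*d,d],-1)
    W=(P-f["t"])@f["R"]
    W[d==0]=np.nan
    return W
def save(f,n): cv2.imwrite("pics/"+n,f["pixels"][...,::-1])
E
python3 - <<'E'
from h import *
ims=[]
for c in("scene","side"):
    f=grab_frame(c);W=cloud(f);ims.append(f["pixels"])
    print(c,"cam pos",(-f["R"].T@f["t"]).round(3))
    for n in["dryer","damper_lever","crate","tray","fresh1","dried1","dish","wash_bottle","scoop","collar1"]:
        try: rs=regions_of(n,c)
        except Exception as e: print(n,e);continue
        for r in rs:
            if r["p"]<.3: continue
            p=W[r["mask"]];p=p[~np.isnan(p[:,0])]
            if len(p)==0: continue
            print(n,round(r["p"],2),list(map(int,r["box"])),"med",np.median(p,0).round(3),"lo",np.percentile(p,2,0).round(3),"hi",np.percentile(p,98,0).round(3))
    save(f,c+"0.png")
print(bot.observe())
E
```

```text
scene cam pos [ 1.23  -0.942  1.01 ]
dryer 0.91 [259, 117, 441, 293] med [0.663 0.104 0.109] lo [ 0.541 -0.094  0.01 ] hi [0.767 0.521 0.199]
dryer 0.68 [175, 318, 196, 346] med [ 0.548 -0.404  0.046] lo [ 0.516 -0.424  0.008] hi [ 0.566 -0.373  0.053]
dryer 0.5 [281, 201, 299, 227] med [ 0.591 -0.044  0.171] lo [ 0.56  -0.057  0.136] hi [ 0.61  -0.005  0.182]
damper_lever 0.65 [258, 116, 440, 295] med [0.663 0.105 0.109] lo [ 0.537 -0.094  0.003] hi [0.767 0.525 0.199]
damper_lever 0.61 [343, 159, 355, 188] med [0.615 0.233 0.147] lo [0.494 0.198 0.033] hi [0.635 0.438 0.162]
crate 0.76 [111, 253, 257, 378] med [ 0.479 -0.344  0.013] lo [ 0.36  -0.473 -0.   ] hi [ 0.613 -0.221  0.055]
tray 0.81 [238, 181, 302, 240] med [0.401 0.095 0.001] lo [ 0.371 -0.011 -0.004] hi [0.443 0.279 0.01 ]
fresh1 0.96 [166, 273, 192, 302] med [ 0.442 -0.302  0.045] lo [ 0.409 -0.32   0.008] hi [ 0.458 -0.271  0.053]
fresh1 0.9 [170, 317, 200, 349] med [ 0.548 -0.405  0.046] lo [ 0.517 -0.424  0.008] hi [ 0.566 -0.373  0.053]
fresh1 0.79 [141, 297, 165, 327] med [ 0.442 -0.403  0.046] lo [ 0.408 -0.424 
[... 2679 characters left out ...]
7525,  0.52137946, -0.03630057,  1.59951144,  0.02120581,
        1.02111489, -0.11279198]), 'qd': array([-8.88643972e-04,  2.59328876e-04, -9.88180755e-04,  3.66239826e-04,
        4.10296322e-04, -9.96428916e-04, -6.18011757e-05]), 'joint_efforts': array([-1.45290360e-03, -9.26851130e+01,  1.97731800e+00, -3.70252848e+01,
        1.79423107e-02,  1.82718984e-03, -9.96628478e-05]), 'position': array([ 6.24983011e-01, -4.22042969e-05,  2.45299479e-01]), 'tool_rot': array([-3.14156484e+00,  7.00886167e-06,  1.57074041e+00]), 'force': array([-0.71804273,  0.15152645,  0.31719682]), 'moment': array([ 0.00991053, -0.04848953, -0.02599248]), 'finger_force': 0.0, 'grip_width': 0.08521887690774257}
```

```bash
python3 - <<'E'
from h import *
a=cv2.imread("pics/scene0.png")[90:390,100:460];b=cv2.imread("pics/side0.png")[100:400,50:440]
cv2.imwrite("pics/a.png",cv2.resize(a,None,fx=2,fy=2));cv2.imwrite("pics/b.png",cv2.resize(b,None,fx=2,fy=2))
E
```

```text
(no output)
```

View pics/a.png

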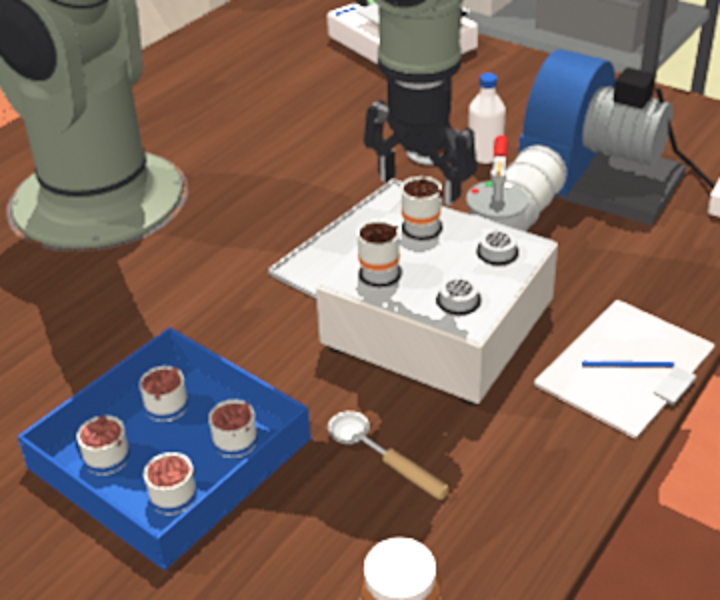

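View pics/b.png

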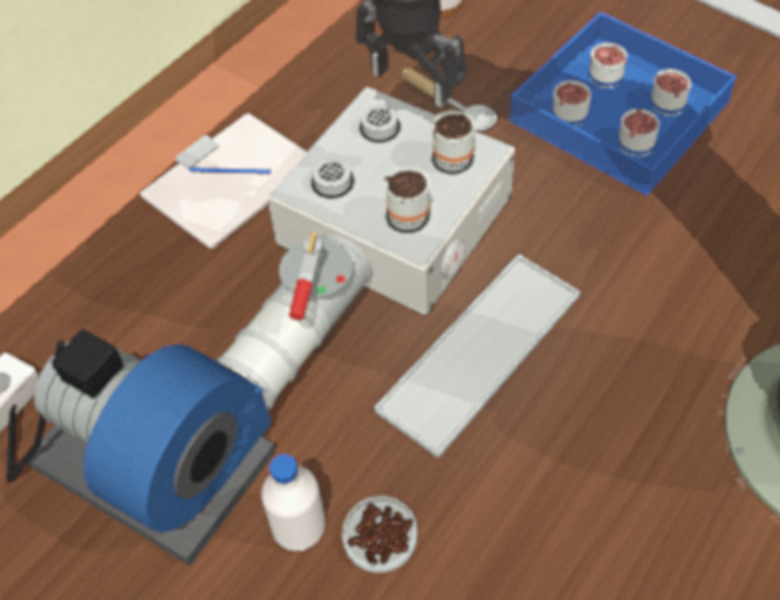

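```bash
cat >> h.py <<'E'
from scipy.optimize import least_squares
def cyl(p,z0,z1,r=.027):
    q=p[(p[:,2]>z0)&(p[:,2]<z1)][:,:2]
    s=least_squares(lambda c:np.hypot(*(q-c).T)-r,q.mean(0),loss="soft_l1",f_scale=.001)
    return s.x.round(4),len(q),round(float(np.median(np.abs(s.fun))),4)
def cups(thing,frames,z0,z1):
    """cylinder fit of merged side-wall points of both cameras"""
    G=[]
    for c,(f,W) in frames.items():
        for r in regions_of(thing,c):
            if r["p"]<.3: continue
            p=W[r["mask"]];p=p[~np.isnan(p[:,0])]
            q=p[(p[:,2]>z0-.004)&(p[:,2]<z1+.015)]
            if len(q)<20: continue
            m=np.median(q,0)
            for g in G:
                if np.hypot(*(g[0]-m)[:2])<.045 and g[2]!=c: g[1]=np.vstack([g[1],q]);g[2]+=c;break
            else: G.append([m,q,c])
    return [(g[2],)+cyl(g[1],z0,z1) for g in G]
def both():
    return {c:(f,cloud(f)) for c in("scene","side") for f in[grab_frame(c)]}
def rect(P):
    (c,s,a)=cv2.minAreaRect((P[:,:2]*1000).astype(np.float32)); return np.round(np.array(c)/1000,4),np.round(s,0),round(a,2)
E
python3 - <<'E'
from h import *
F=both()
print("dried",*cups("dried1",F,.142,.176),sep="\n")
print("fresh",*cups("fresh1",F,.012,.045),sep="\n")
for c,(f,W) in F.items():
    m=np.abs(W[...,2]-.112)<.004;hsv=cv2.cvtColor(f["pixels"],cv2.COLOR_RGB2HSV)
    q=W[m&(hsv[...,1]<60)];q=q[(abs(q[:,0]-.65)<.17)&(q[:,1]>-.15)&(q[:,1]<.19)]
    print(c,"top",rect(q))
    q=W[(W[...,2]>.128)&(W[...,2]<.139)]; q=q[(abs(q[:,0]-.69)<.06)&(q[:,1]>-.1)&(q[:,1]<.16)]
    print("collars back:",[ (cyl(s,.129,.138,.024) if len(s)>5 else 0, ((s.max(0)+s.min(0))/2).round(4)) for s in (q[q[:,1]<.04],q[q[:,1]>=.04])if len(s)])
    px=f["pixels"].astype(int);red=(px[...,0]>130)&(px[...,1]<70)&(px[...,2]<70)
    q=W[red];q=q[(q[:,2]>.13)&(q[:,2]<.18)&(q[:,1]>.1)];print("red",len(q),np.median(q,0).round(4),q.min(0).round(3),q.max(0).round(3))
    if len(q)>5:
        l=cv2.fitLine(q[:,:2].astype(np.float32),cv2.DIST_L2,0,.001,.001).ravel();print(l.round(3))
    for n in("tray","crate"):
        r=regions_of(n,c)[0];p=W[r["mask"]];p=p[~np.isnan(p[:,0])]
        p=p[p[:,2]>.05] if n=="crate" else p[p[:,2]<.02]
        p=p[(np.abs(p[:,:2]-np.median(p[:,:2],0))<.2).all(1)]
        print(n,rect(p))
E
```

```text
dried
('sceneside', array([0.5729, 0.087 ]), 465, 0.0015)
('sceneside', array([ 0.5814, -0.0279]), 478, 0.0015)
('scene', array([0.6102, 0.236 ]), 139, 0.0123)
fresh
('sceneside', array([ 0.4292, -0.3956]), 397, 0.0014)
('sceneside', array([ 0.5423, -0.2892]), 383, 0.0014)
('sceneside', array([ 0.4295, -0.2916]), 375, 0.0014)
('sceneside', array([ 0.538 , -0.3952]), 406, 0.0013)
scene top (array([0.6379, 0.0484]), array([240., 283.]), 3.62)
collars back: [((array([ 0.6952, -0.0197]), 185, 0.0065), array([ 0.6996, -0.0234,  0.1328])), ((array([0.6906, 0.0937]), 154, 0.0069), array([0.6909, 0.0925, 0.1321]))]
red 54 [0.5935 0.2743 0.1502] [0.575 0.249 0.143] [0.61  0.3   0.157]
[ 0.457 -0.889  0.593  0.274]
tray (array([0.3951, 0.1378]), array([ 86., 312.]), 6.02)
crate (array([ 0.4853, -0.3457]), array([247., 249.]), 86.27)
side top (array([0.6334, 0.0532]), array([241., 278.]), 3.86)
collars back: [((array([ 0.6984, -0.0188]), 176, 0.0054), array([ 0.6963, -0.0174,  0.1337])), ((array([0.691 , 0.0953]), 199, 0.006), array([0.688 , 0.0968, 0.1334]))]
red 59 [0.5817 0.2857 0.1527] [0.568 0.259 0.146] [0.602 0.305 0.159]
[ 0.445 -0.896  0.583  0.285]
tray (array([0.4249, 0.1378]), array([313., 110.]), 85.38)
crate (array([ 0.4827, -0.3412]), array([254., 248.]), 86.66)
```

Call:
play_rows(
  plan=[
    [[0.8,-0.1,0],[0,0,0],-1],
    [[0.8,-0.1,0],[0,0,0],-1],
    [[0.8,-0.1,0],[0,0,0],-1],
    [[0.8,-0.1,0],[0,0,0],-1],
    [[0.8,-0.1,0],[0,0,0],-1],
    [[0.8,-0.1,0],[0,0,0],-1],
    [[0.8,-0.1,0],[0,0,0],-1],
    [[0.8,-0.1,0],[0,0,0],-1],
    [[0.8,-0.1,0],[0,0,0],-1],
    [[0.8,-0.1,0],[0,0,0],-1],
    [[0.8,-0.1,0],[0,0,0],-1],
    [[0.8,-0.1,0],[0,0,0],-1],
    [[0.8,-0.1,0],[0,0,0],-1],
    [[0.8,-0.2,0],[0,0,0],-1],
    [[0,0,0],[0,0,-0.8],-1],
    [[0,0,0],[0,0,-0.8],-1],
    [[0,0,0],[0,0,-0.8],-1],
    [[0,0,0],[0,0,-0.7],-1],
    [[0,0,0],[0,0,0],-1],
    [[0,0,0],[0,0,0],-1],
  ],
)

```text
clock: 4.1
position: [0.5874, 0.2802, 0.2453]
tool_rot: [-3.142, -0.0, 2.033]
force: [-0.1, -0.1, 0.5]
grip_width: 0.0852
finger_force: 0.0
```

```bash
python3 - <<'E'
from h import *
f=grab_frame("wrist");W=cloud(f);save(f,"w1.png")
px=f["pixels"].astype(int);red=(px[...,0]>120)&(px[...,1]<70)&(px[...,2]<70)
q=W[red];q=q[(q[:,2]>.13)&(q[:,2]<.18)&(q[:,1]>.1)];print(len(q),((q.min(0)+q.max(0))/2).round(4),np.median(q,0).round(4),rect(q))
E
```

```text
1442 [0.5828 0.2058 0.1495] [0.5855 0.2813 0.1546] (array([0.5834, 0.2058]), array([195.,  36.]), 87.94)
```

View pics/w1.png

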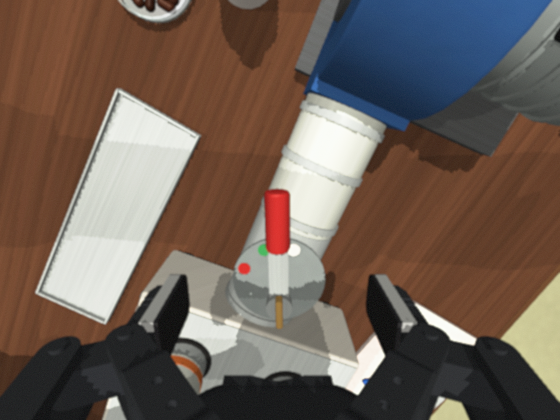

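Call:
play_rows(
  plan=[
    [[0,0,0.7],[0,0,0],-1],
    [[0,0,0.7],[0,0,0],-1],
    [[0,0,0.7],[0,0,0],-1],
    [[0,0,0.7],[0,0,0],-1],
    [[0,0,0.7],[0,0,0],-1],
    [[0,0,0.7],[0,0,0],-1],
    [[0,0,0],[0,0,0],1],
    [[0,0,0],[0,0,0],1],
    [[0,0,0],[0,0,0],1],
    [[0,0,0],[0,0,0],1],
    [[0,0,0],[0,0,0],1],
    [[0,0,0],[0,0,0],1],
    [[0,0,0],[0,0,0],1],
    [[0,0,0],[0,0,0],1],
  ],
  newtons=30,
)

```text
clock: 5.9
position: [0.5878, 0.2801, 0.1409]
tool_rot: [3.141, -0.0, 2.036]
force: [-1.5, -0.2, 7.6]
grip_width: 0.0189
finger_force: 29.2
```

Call:
play_rows(
  plan=[
    [[-0.014,-0.292,0],[0,0,-0.65],1],
    [[-0.014,-0.292,0],[0,0,-0.65],1],
    [[-0.014,-0.292,0],[0,0,-0.65],1],
    [[-0.014,-0.292,0],[0,0,-0.65],1],
    [[-0.014,-0.292,0],[0,0,-0.65],1],
    [[-0.014,-0.292,0],[0,0,-0.65],1],
    [[-0.014,-0.292,0],[0,0,-0.65],1],
    [[-0.014,-0.292,0],[0,0,-0.65],1],
    [[-0.014,-0.292,0],[0,0,-0.65],1],
    [[-0.014,-0.292,0],[0,0,-0.65],1],
    [[-0.014,-0.292,0],[0,0,-0.65],1],
    [[-0.014,-0.292,0],[0,0,-0.65],1],
    [[0,0,0],[0,0,0],1],
    [[0,0,0],[0,0,0],1],
  ],
)

```text
clock: 7.65
position: [0.5466, 0.2075, 0.1409]
tool_rot: [-3.141, 0.001, -3.078]
force: [-2.6, -4.4, 8.7]
grip_width: 0.0188
finger_force: 29.6
```

```bash
python3 - <<'E'
from h import *
f=grab_frame("side");W=cloud(f);save(f,"s1.png")
px=f["pixels"].astype(int);red=(px[...,0]>130)&(px[...,1]<70)&(px[...,2]<70)
q=W[red];q=q[(q[:,2]>.13)&(q[:,2]<.18)&(q[:,1]>.1)];print(len(q),np.median(q,0))
print(bot.observe()["moment"])
cv2.imwrite("pics/s1.png",cv2.resize(cv2.imread("pics/s1.png")[180:300,150:310],None,fx=4,fy=4))
E
```

```text
24 [0.53249859 0.20753622 0.15443083]
[-0.88542538  0.38212247 -0.19713994]
```

View pics/s1.png

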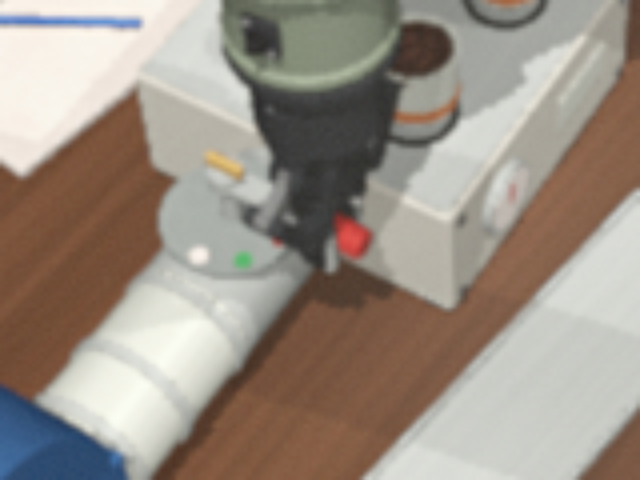

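Call:
play_rows(
  plan=[
    [[0,-0.04,0],[0,0,-0.09],1],
    [[0,-0.04,0],[0,0,-0.09],1],
    [[0,0,0],[0,0,0],1],
    [[0,0,0],[0,0,0],1],
  ],
)

```text
clock: 8.2
position: [0.5469, 0.2067, 0.1409]
tool_rot: [3.141, 0.001, -3.051]
force: [0.4, 2.1, 7.0]
grip_width: 0.0188
finger_force: 30.1
```

Call:
play_rows(
  plan=[
    [[0,-0.06,0],[0,0,-0.06],1],
    [[0,-0.06,0],[0,0,-0.06],1],
    [[0,0,0],[0,0,0],1],
    [[0,0,0],[0,0,0],1],
  ],
)

```text
clock: 8.7
position: [0.5469, 0.2064, 0.141]
tool_rot: [3.137, 0.002, -3.031]
force: [0.9, 16.2, 1.5]
grip_width: 0.0191
finger_force: 32.4
```

Call:
play_rows(
  plan=[
    [[0,0.13,0],[0,0,0],1],
    [[0,0,0],[0,0,0],-0.2],
    [[0,0,0],[0,0,0],-0.2],
    [[0,0,0],[0,0,0],-0.2],
    [[0,0,0],[0,0,0],-0.2],
    [[0,0,-0.4],[0,0,0],-0.2],
    [[0,0,-0.9],[0,0,0],-0.6],
    [[0,0,-0.9],[0,0,0],-0.6],
    [[0,0,-1],[0,0,0],-0.6],
    [[0,0,-1],[0,0,1],-0.6],
    [[0,0,0],[0,0,1],-0.6],
    [[0,0,0],[0,0,1],-0.6],
    [[0,0,0],[0,0,1],-0.6],
    [[0,0,0],[0,0,1],-0.6],
    [[0,0,0],[0,0,1],-0.6],
    [[0,0,0],[0,0,1],-0.6],
    [[0,0,0],[0,0,1],-0.6],
    [[0,0,0],[0,0,1],-0.6],
    [[0,0,0],[0,0,1],-0.6],
    [[0,0,0],[0,0,1],-0.6],
  ],
)

```text
clock: 11.2
position: [0.5463, 0.2066, 0.2461]
tool_rot: [3.141, -0.001, 1.596]
force: [0.6, -0.1, -0.0]
grip_width: 0.0683
finger_force: 0.0
```

```bash
cat >> h.py <<'E'
def lever(F,H=(.6214,.213),yaw=4.2):
    for c,(f,W) in F.items():
        px=f["pixels"].astype(int);red=(px[...,0]>130)&(px[...,1]<70)&(px[...,2]<70)
        q=W[red];q=q[(q[:,2]>.14)&(q[:,2]<.18)&(q[:,1]>.1)]
        if len(q)<8: print(c,"no lever");continue
        l=cv2.fitLine(q[:,:2].astype(np.float32),cv2.DIST_L2,0,.001,.001).ravel()
        m=np.median(q,0)
        print(c,"lever",m.round(4),"line deg",round(180-np.degrees(np.arctan2(l[1],l[0]))%180+yaw,1),"radial deg",round(180+yaw-np.degrees(np.arctan2(m[1]-H[1],m[0]-H[0]))%360,1))
E
python3 - <<'E'
from h import *
F=both();lever(F)
s=bot.observe();print(s["position"],s["tool_rot"])
print("dried",*cups("dried1",F,.142,.176),sep="\n")
f,W=F["side"]
r=regions_of("tray","side")[0];p=W[r["mask"]];p=p[~np.isnan(p[:,0])];print("tray",rect(p[p[:,2]<.02]))
E
```

```text
scene lever [0.5517 0.1989 0.1491] line deg 180.2 radial deg -7.2
side lever [0.5449 0.2135 0.1508] line deg 174.6 radial deg 4.5
[0.54623256 0.20669588 0.24596964] [ 3.14117253e+00 -3.51655663e-04  1.59884398e+00]
dried
('sceneside', array([0.5727, 0.0861]), 354, 0.0016)
('sceneside', array([ 0.5813, -0.0274]), 474, 0.0012)
('side', array([0.5787, 0.2267]), 352, 0.0111)
tray (array([0.4255, 0.1421]), array([306., 111.]), 86.69)
```

Call:
play_rows(
  plan=[
    [[0,0,0],[0,0,0.18],-0.7],
    [[-0.8,0.18,0],[0,0,0],-0.7],
    [[-0.8,0.18,0],[0,0,0],-0.7],
    [[-0.8,0.18,0],[0,0,0],-0.7],
    [[-0.8,0.18,0],[0,0,0],-0.7],
    [[-0.8,0.18,0],[0,0,0],-0.7],
    [[-0.8,0.18,0],[0,0,0],-0.7],
    [[0,0,0.6],[0,0,0],-0.7],
    [[0,0,0.6],[0,0,0],-0.7],
    [[0,0,0],[0,0,0],-0.7],
    [[0,0,0],[0,0,0],-0.7],
  ],
)

```text
clock: 12.82
position: [0.5736, 0.0871, 0.2153]
tool_rot: [-3.141, -0.0, 1.575]
force: [1.1, 0.2, 0.3]
grip_width: 0.0724
finger_force: 0.0
```

Aligned; descend and grip.

Call:
play_rows(
  plan=[
    [[0,0,0.7],[0,0,0],-0.7],
    [[0,0,0.7],[0,0,0],-0.7],
    [[0,0,0.7],[0,0,0],-0.7],
    [[0,0,0],[0,0,0],1],
    [[0,0,0],[0,0,0],1],
    [[0,0,0],[0,0,0],1],
    [[0,0,0],[0,0,0],1],
    [[0,0,0],[0,0,0],1],
    [[0,0,0],[0,0,0],1],
    [[0,0,-0.5],[0,0,0],1],
    [[0,0,-0.5],[0,0,0],1],
    [[0,0,-0.8],[0,0,0],1],
    [[0,0,-0.8],[0,0,0],1],
    [[0,0,0],[0,0,0],1],
  ],
  newtons=30,
)

```text
clock: 14.58
position: [0.5745, 0.0867, 0.2298]
tool_rot: [3.138, -0.001, 1.574]
force: [0.5, -0.2, -1.5]
grip_width: 0.0532
finger_force: 31.8
```

Call:
play_rows(
  plan=[
    [[0.4,-0.6,0],[0,0,0],1],
    [[0.52,-0.76,0],[0,0,0],1],
    [[0.52,-0.76,0],[0,0,0],1],
    [[0.52,-0.76,0],[0,0,0],1],
    [[0.52,-0.76,0],[0,0,0],1],
    [[0.52,-0.76,0],[0,0,0],1],
    [[0.52,-0.76,0],[0,0,0],1],
    [[0.4,-0.6,0],[0,0,0],1],
    [[0.2,-0.3,0.5],[0,0,0],1],
    [[0,0,0.9],[0,0,0],1],
    [[0,0,0.9],[0,0,0],1],
    [[0,0,0.9],[0,0,0],1],
    [[0,0,0.9],[0,0,0],1],
    [[0,0,0.9],[0,0,0],1],
    [[0,0,0.9],[0,0,0],1],
    [[0,0,0.6],[0,0,0],1],
    [[0,0,0],[0,0,0],1],
    [[0,0,0],[0,0,0],1],
  ],
)

```text
clock: 16.82
position: [0.4221, 0.1892, 0.0657]
tool_rot: [3.141, -0.0, 1.574]
force: [0.2, 1.1, -1.0]
grip_width: 0.0532
finger_force: 31.9
```

```bash
python3 - <<'E'
from h import *
f=grab_frame("side");save(f,"s2.png")
cv2.imwrite("pics/s2.png",cv2.resize(cv2.imread("pics/s2.png")[130:350,180:420],None,fx=2.5,fy=2.5))
E
```

```text
(no output)
```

View pics/s2.png

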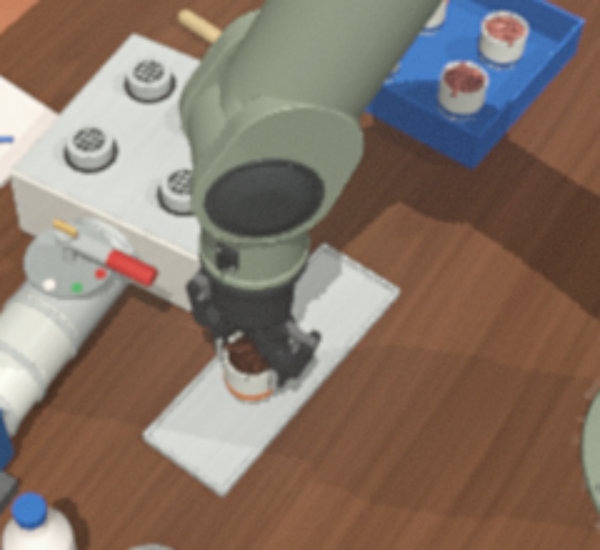

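Call:
play_rows(
  plan=[
    [[0,0,0.6],[0,0,0],1],
    [[0,0,0.4],[0,0,0],1],
    [[0,0,0.2],[0,0,0],1],
    [[0,0,0],[0,0,0],1],
    [[0,0,0],[0,0,0],-0.5],
    [[0,0,0],[0,0,0],-0.7],
    [[0,0,0],[0,0,0],-0.7],
    [[0,0,0],[0,0,0],-0.7],
    [[0,0,-0.4],[0,0,0],-0.7],
    [[0,0,-0.9],[0,0,0],-0.7],
    [[0,0,-0.9],[0,0,0],-0.7],
    [[0,0,-0.9],[0,0,0],-0.7],
    [[0,0,-0.9],[0,0,0],-0.7],
    [[0,0,-0.9],[0,0,0],-0.7],
    [[0,0,-0.9],[0,0,0],-0.7],
    [[0,0,-0.9],[0,0,0],-0.7],
    [[0,0,-0.9],[0,0,0],-0.7],
    [[0,0,0],[0,0,0],-0.7],
  ],
)

```text
clock: 19.12
position: [0.4223, 0.1893, 0.2271]
tool_rot: [3.139, -0.001, 1.574]
force: [-0.3, -0.2, -1.3]
grip_width: 0.0723
finger_force: 0.0
```

Call:
play_rows(
  plan=[
    [[-0.6,0.44,0],[0,0,0],-0.7],
    [[-0.8,0.58,0],[0,0,0],-0.7],
    [[-0.8,0.58,0],[0,0,0],-0.7],
    [[-0.8,0.58,0],[0,0,0],-0.7],
    [[-0.8,0.58,0],[0,0,0],-0.7],
    [[-0.8,0.58,0],[0,0,0],-0.7],
    [[-0.8,0.58,0],[0,0,0],-0.7],
    [[-0.8,0.58,0],[0,0,0],-0.7],
    [[-0.8,0.58,0],[0,0,0],-0.7],
    [[-0.8,0.58,0],[0,0,0],-0.7],
    [[-0.8,0.58,0],[0,0,0],-0.7],
    [[-0.08,0.12,0],[0,0,0],-0.7],
    [[0,0,0],[0,0,0],-0.7],
    [[0,0,0],[0,0,0],-0.7],
  ],
)

```text
clock: 20.88
position: [0.581, -0.0266, 0.2252]
tool_rot: [-3.141, -0.0, 1.575]
force: [0.2, 1.1, -0.0]
grip_width: 0.0728
finger_force: 0.0
```

Call:
play_rows(
  plan=[
    [[-0.03,0,0.8],[0,0,0],-0.7],
    [[0,0,0.8],[0,0,0],-0.7],
    [[0,0,0.8],[0,0,0],-0.7],
    [[0,0,0],[0,0,0],-0.7],
    [[0,0,0],[0,0,0],1],
    [[0,0,0],[0,0,0],1],
    [[0,0,0],[0,0,0],1],
    [[0,0,0],[0,0,0],1],
    [[0,0,0],[0,0,0],1],
    [[0,0,0],[0,0,0],1],
    [[0,0,-0.5],[0,0,0],1],
    [[0,0,-0.5],[0,0,0],1],
    [[0,0,-0.8],[0,0,0],1],
    [[0,0,-0.8],[0,0,0],1],
    [[0,0,0],[0,0,0],1],
  ],
)

```text
clock: 22.75
position: [0.5822, -0.0283, 0.2322]
tool_rot: [3.139, 0.0, 1.574]
force: [0.0, 0.7, -1.2]
grip_width: 0.0527
finger_force: 31.9
```

```bash
python3 - <<'E'
from h import *
F=both()
f,W=F["side"]
r=regions_of("tray","side")[0];p=W[r["mask"]];p=p[~np.isnan(p[:,0])];print("tray",rect(p[p[:,2]<.02]))
print("dried on tray",*cups("dried1",F,.012,.043),sep="\n")
E
```

```text
tray (array([0.4242, 0.138 ]), array([313., 105.]), 85.88)
dried on tray
('side', array([0.4217, 0.1904]), 149, 0.0008)
('side', array([ 0.5526, -0.2806]), 119, 0.0015)
('side', array([0.3814, 0.4131]), 591, 0.0088)
```

Call:
play_rows(
  plan=[
    [[0.45,-0.6,0],[0,0,0],1],
    [[0.58,-0.8,0],[0,0,0],1],
    [[0.58,-0.8,0],[0,0,0],1],
    [[0.58,-0.8,0],[0,0,0],1],
    [[0.58,-0.8,0],[0,0,0],1],
    [[0.58,-0.8,0],[0,0,0],1],
    [[0.58,-0.8,0],[0,0,0],1],
    [[0.4,-0.5,0],[0,0,0],1],
    [[0.2,-0.27,0.5],[0,0,0],1],
    [[0,0,0.9],[0,0,0],1],
    [[0,0,0.9],[0,0,0],1],
    [[0,0,0.9],[0,0,0],1],
    [[0,0,0.9],[0,0,0],1],
    [[0,0,0.9],[0,0,0],1],
    [[0,0,0.9],[0,0,0],1],
    [[0,0,0.9],[0,0,0],1],
    [[0,0,0.4],[0,0,0],1],
    [[0,0,0],[0,0,0],1],
    [[0,0,0],[0,0,0],1],
  ],
)

```text
clock: 25.38
position: [0.4272, 0.0846, 0.0507]
tool_rot: [3.141, -0.0, 1.574]
force: [-0.6, 0.6, -0.4]
grip_width: 0.053
finger_force: 31.9
```

Call:
play_rows(
  plan=[
    [[0,0,0.4],[0,0,0],1],
    [[0,0,0.22],[0,0,0],1],
    [[0,0,0],[0,0,0],1],
    [[0,0,0],[0,0,0],-0.5],
    [[0,0,0],[0,0,0],-0.7],
    [[0,0,0],[0,0,0],-0.7],
    [[0,0,0],[0,0,0],-0.7],
    [[0,0,-0.4],[0,0,0],-0.7],
    [[0,0,-0.9],[0,0,0],-0.7],
    [[0,0,-0.9],[0,0,0],-0.7],
    [[0,0,-0.9],[0,0,0],-0.7],
    [[0,0,-0.9],[0,0,0],-0.7],
    [[0,0,-0.9],[0,0,0],-0.7],
    [[0,0,-0.9],[0,0,0],-0.7],
    [[0,0,-0.9],[0,0,0],-0.7],
    [[0,0,0],[0,0,0],-0.7],
  ],
)

```text
clock: 27.38
position: [0.4275, 0.0847, 0.2041]
tool_rot: [3.139, -0.001, 1.574]
force: [-0.3, 0.6, 0.4]
grip_width: 0.0728
finger_force: 0.0
```

```bash
python3 - <<'E'
from h import *
F=both()
print("dried on tray",*cups("dried1",F,.012,.043),sep="\n")
print("fresh",*cups("fresh1",F,.014,.045),sep="\n")
for c,(f,W) in F.items():
    for x,y in((.5728,.0868),(.5814,-.0277),(.689,.095),(.6965,-.0193)):
        q=W[(abs(W[...,2]-.134)<.003)&(np.hypot(W[...,0]-x,W[...,1]-y)<.035)]
        if len(q)>8: print(c,(x,y),len(q),((np.percentile(q,3,0)+np.percentile(q,97,0))/2).round(4),np.ptp(q,axis=0).round(3),np.mean(q,0).round(4))
E
```

```text
dried on tray
('sceneside', array([0.422 , 0.1897]), 302, 0.0011)
('sceneside', array([0.4275, 0.0853]), 284, 0.0012)
('side', array([ 0.4317, -0.3357]), 978, 0.1002)
fresh
('sceneside', array([ 0.4402, -0.2841]), 356, 0.0014)
('sceneside', array([ 0.5482, -0.3879]), 384, 0.0012)
('sceneside', array([ 0.4396, -0.3882]), 364, 0.0013)
('sceneside', array([ 0.553 , -0.2822]), 289, 0.0013)
scene (0.5728, 0.0868) 103 [0.5779 0.0829 0.1336] [0.046 0.051 0.006] [0.5775 0.083  0.1333]
scene (0.5814, -0.0277) 126 [ 0.585  -0.0337  0.1336] [0.045 0.05  0.006] [ 0.5848 -0.0332  0.1334]
scene (0.689, 0.095) 124 [0.6922 0.0903 0.1336] [0.049 0.052 0.006] [0.6927 0.0911 0.133 ]
scene (0.6965, -0.0193) 161 [ 0.7007 -0.024   0.1334] [0.047 0.049 0.006] [ 0.7004 -0.0239  0.1331]
side (0.5728, 0.0868) 181 [0.5738 0.0892 0.1343] [0.048 0.047 0.006] [0.5734 0.0892 0.1345]
side (0.5814, -0.0277) 106 [ 0.5881 -0.0245  0.134 ] [0.036 0.048 0.006] [ 0.5893 -0.0223  0.1343]
side (0.689, 0.095) 173 [0.6886 0.0967 0.1342] [0.047 0.049 0.006] [0.6877 0.0967 0.1343]
side (0.6965, -0.0193) 152 [ 0.6953 -0.0178  0.1341] [0.046 0.049 0.006] [ 0.6952 -0.0166  0.1344]
```

Call:
play_rows(
  plan=[
    [[-0.5,0.7,-0.4],[0,0,0],-0.7],
    [[-0.5,0.7,-0.4],[0,0,0],-0.7],
    [[-0.5,0.7,-0.4],[0,0,0],-0.7],
    [[-0.5,0.7,-0.4],[0,0,0],-0.7],
    [[-0.5,0.7,-0.4],[0,0,0],-0.7],
    [[-0.5,0.7,-0.4],[0,0,0],-0.7],
    [[-0.5,0.7,-0.4],[0,0,0],-0.7],
    [[-0.5,0.7,-0.4],[0,0,0],-0.7],
    [[-0.5,0.7,0],[0,0,0],-0.7],
    [[-0.5,0.5,0],[0,0,0],-0.7],
    [[0,0,0],[0,0,0],-0.7],
    [[0,0,0],[0,0,0],-0.7],
  ],
)

```text
clock: 29.18
position: [0.5968, -0.0395, 0.282]
tool_rot: [-3.141, -0.0, 1.574]
force: [0.7, 0.2, -0.1]
grip_width: 0.0724
finger_force: 0.0
```

```bash
python3 - <<'E'
from h import *
f=grab_frame("wrist");W=cloud(f);save(f,"w2.png");print("cam",(-f["R"].T@f["t"]).round(3))
for x,y in((.5745,.0865),(.583,-.028),(.689,.0945),(.6968,-.02)):
    q=W[(W[...,2]>.130)&(W[...,2]<.138)&(np.hypot(W[...,0]-x,W[...,1]-y)<.04)]
    if len(q)>8:
        (c,r)=cv2.minEnclosingCircle((q[:,:2]*1000).astype(np.float32))
        print((x,y),len(q),((np.percentile(q,1,0)+np.percentile(q,99,0))/2).round(4),np.ptp(q,axis=0).round(3),np.round(c,1),r)
E
```

```text
cam [0.596 0.043 0.412]
(0.5745, 0.0865) 3088 [0.5739 0.0849 0.1354] [0.047 0.047 0.008] [573.6  85.3] 24.086397171020508
(0.583, -0.028) 2059 [ 0.582  -0.0288  0.1348] [0.047 0.048 0.008] [582.1 -29.6] 24.093013763427734
(0.689, 0.0945) 3255 [0.6877 0.0933 0.1347] [0.048 0.047 0.008] [688.3  93.3] 24.12358283996582
(0.6968, -0.02) 2148 [ 0.6959 -0.0205  0.1342] [0.047 0.047 0.008] [696.6 -20.7] 24.0756893157959
```

View pics/w2.png

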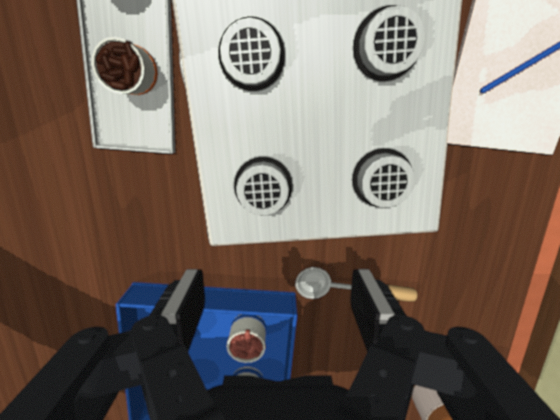

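Call:
play_rows(
  plan=[
    [[-0.6,-0.15,0],[0,0,0],-0.7],
    [[-0.8,-0.15,0],[0,0,0],-0.7],
    [[-0.8,-0.15,0],[0,0,0],-0.7],
    [[-0.8,-0.15,0],[0,0,0],-0.7],
    [[-0.8,-0.15,0.3],[0,0,0],-0.7],
    [[-0.8,-0.15,0.6],[0,0,0],-0.7],
    [[-0.8,-0.15,0.6],[0,0,0],-0.7],
    [[-0.8,-0.15,0.6],[0,0,0],-0.7],
    [[-0.8,-0.15,0.6],[0,0,0],-0.7],
    [[-0.8,-0.15,0.6],[0,0,0],-0.7],
    [[-0.8,-0.15,0.6],[0,0,0],-0.7],
    [[-0.8,-0.1,0.6],[0,0,0],-0.7],
    [[-0.3,0,0.6],[0,0,0],-0.7],
    [[0,0,0.6],[0,0,0],-0.7],
    [[0,0,0.6],[0,0,0],-0.7],
    [[0,0,0.6],[0,0,0],-0.7],
    [[0,0,0],[0,0,0],-0.7],
    [[0,0,0],[0,0,0],-0.7],
  ],
)

```text
clock: 31.48
position: [0.5545, -0.2825, 0.1102]
tool_rot: [3.141, 0.0, 1.574]
force: [-0.0, -0.4, 1.2]
grip_width: 0.0723
finger_force: 0.0
```

```bash
cat >> h.py <<'E'
def wcups():
    f=grab_frame("wrist");W=cloud(f)
    for r in regions_of("fresh1","wrist"):
        if r["p"]<.4: continue
        p=W[r["mask"]];p=p[~np.isnan(p[:,0])]
        q=p[(p[:,2]>.012)&(p[:,2]<.06)];
        if len(q)<30: continue
        (c,rr)=cv2.minEnclosingCircle((q[:,:2]*1000).astype(np.float32))
        print("w",r["box"],"circle",np.round(c,1),round(rr,1),"cyl",cyl(q,.012,.044) if (q[:,2]<.044).sum()>9 else "")
    return f
E
python3 - <<'E'
from h import *
wcups()
F=both();print("fresh",*cups("fresh1",F,.014,.045),sep="\n")
print(bot.observe()["tool_rot"])
E
```

```text
w [64.7, 185.9, 164.8, 278.7] circle [ 438.9 -283.8] 28.9 cyl (array([ 0.4383, -0.2849]), 1597, 0.0003)
w [229.4, 185.7, 313.2, 275.7] circle [ 550.9 -281.3] 27.9 cyl (array([ 0.5512, -0.2825]), 739, 0.0002)
w [108.6, 302.2, 158.9, 395.2] circle [ 429.5 -405.4] 46.7 cyl (array([ 0.4277, -0.3374]), 628, 0.0012)
w [231.7, 303.0, 305.5, 378.7] circle [ 546.3 -385.9] 28.4 cyl (array([ 0.5467, -0.3885]), 1546, 0.0003)
fresh
('sceneside', array([ 0.5483, -0.3882]), 309, 0.0012)
('sceneside', array([ 0.4402, -0.2841]), 357, 0.0014)
('sceneside', array([ 0.4395, -0.3883]), 385, 0.0013)
('sceneside', array([ 0.5532, -0.282 ]), 353, 0.0013)
[3.14116534e+00 2.08898262e-04 1.57374493e+00]
```

Call:
play_rows(
  plan=[
    [[0,-0.1,0.6],[0,0,0],-0.7],
    [[0,0,0.8],[0,0,0],-0.7],
    [[0,0,0.8],[0,0,0],-0.7],
    [[0,0,0.75],[0,0,0],-0.7],
    [[0,0,0],[0,0,0],-0.7],
    [[0,0,0],[0,0,0],1],
    [[0,0,0],[0,0,0],1],
    [[0,0,0],[0,0,0],1],
    [[0,0,0],[0,0,0],1],
    [[0,0,0],[0,0,0],1],
    [[0,0,0],[0,0,0],1],
  ],
)

```text
clock: 33.15
position: [0.5521, -0.2827, 0.0366]
tool_rot: [3.141, 0.0, 1.574]
force: [-1.4, 0.2, 7.2]
grip_width: 0.053
finger_force: 32.2
```

Call:
play_rows(
  plan=[
    [[0,0,-0.5],[0,0,0],1],
    [[0,0,-0.8],[0,0,0],1],
    [[0,0,-1],[0,0,0],1],
    [[0,0,-1],[0,0,0],1],
    [[0,0,-0.9],[0,0,0],1],
    [[0.3,0.2,-0.9],[0,0,0],1],
    [[0.6,0.3,-0.9],[0,0,0],1],
    [[0.8,0.44,-0.9],[0,0,0],1],
    [[0.8,0.44,-0.9],[0,0,0],1],
    [[0.8,0.44,0],[0,0,0],1],
    [[0.8,0.44,0],[0,0,0],1],
    [[0.8,0.44,0],[0,0,0],1],
    [[0.8,0.44,0],[0,0,0],1],
    [[0.8,0.44,0],[0,0,0],1],
    [[0.8,0.44,0],[0,0,0],1],
    [[0.8,0.44,0],[0,0,0],1],
    [[0.8,0.44,0],[0,0,0],1],
    [[0.8,0.44,0],[0,0,0],1],
    [[0.8,0.44,0],[0,0,0],1],
    [[0,0,0],[0,0,0],1],
  ],
)

```text
clock: 35.65
position: [0.6962, -0.0169, 0.2307]
tool_rot: [-3.141, -0.001, 1.576]
force: [0.0, -1.0, -2.2]
grip_width: 0.053
finger_force: 32.0
```

Call:
play_rows(
  plan=[
    [[-0.1,0,0.6],[0,0,0],1],
    [[0,0,0.8],[0,0,0],1],
    [[0,0,0.8],[0,0,0],1],
    [[0,0,0],[0,0,0],1],
    [[0,0,0],[0,0,0],1],
  ],
)

```text
clock: 36.28
position: [0.6957, -0.0222, 0.1763]
tool_rot: [3.141, -0.0, 1.574]
force: [0.4, 0.4, -1.0]
grip_width: 0.0526
finger_force: 32.0
```

Call:
play_rows(
  plan=[
    [[0.07,0.03,0],[0,0,0],1],
    [[0,0,0.25],[0,0,0],1],
    [[0,0,0.17],[0,0,0],1],
    [[0,0,0],[0,0,0],1],
    [[0,0,0],[0,0,0],0.2],
    [[0,0,0],[0,0,0],-0.6],
    [[0,0,0],[0,0,0],-0.7],
    [[0,0,0],[0,0,0],-0.7],
    [[0,0,-0.3],[0,0,0],-0.7],
    [[0,0,-0.8],[0,0,0],-0.7],
    [[0,0,-0.8],[0,0,0],-0.7],
    [[0,0,-0.8],[0,0,0],-0.7],
    [[0,0,-0.8],[0,0,0],-0.7],
    [[0,0,0],[0,0,0],-0.7],
  ],
)

```text
clock: 38.02
position: [0.6971, -0.0204, 0.2559]
tool_rot: [3.138, -0.0, 1.574]
force: [-0.0, 0.2, -0.7]
grip_width: 0.072
finger_force: 0.0
```

```bash
python3 - <<'E'
from h import *
F=both();print("fresh",*cups("fresh1",F,.014,.045),sep="\n");print("on dryer",*cups("fresh1",F,.142,.176),sep="\n")
E
```

```text
fresh
('sceneside', array([ 0.44  , -0.2843]), 362, 0.0012)
('sceneside', array([ 0.4395, -0.3882]), 369, 0.0011)
('sceneside', array([ 0.5483, -0.3881]), 381, 0.0012)
('side', array([0.4271, 0.0858]), 175, 0.0011)
('side', array([ 0.7429, -0.2251]), 132, 0.0105)
on dryer
('sceneside', array([ 0.6972, -0.0193]), 508, 0.0015)
```

Call:
play_rows(
  plan=[
    [[-0.7,-0.3,0],[0,0,0],-0.7],
    [[-0.8,-0.33,0],[0,0,0],-0.7],
    [[-0.8,-0.33,0],[0,0,0],-0.7],
    [[-0.8,-0.33,0],[0,0,0],-0.7],
    [[-0.8,-0.33,0],[0,0,0],-0.7],
    [[-0.8,-0.33,0],[0,0,0],-0.7],
    [[-0.8,-0.33,0],[0,0,0],-0.7],
    [[-0.8,-0.33,0],[0,0,0],-0.7],
    [[-0.8,-0.33,0],[0,0,0],-0.7],
    [[-0.8,-0.33,0],[0,0,0],-0.7],
    [[-0.8,-0.33,0.6],[0,0,0],-0.7],
    [[-0.8,-0.33,0.6],[0,0,0],-0.7],
    [[-0.8,-0.33,0.6],[0,0,0],-0.7],
    [[-0.8,-0.33,0.6],[0,0,0],-0.7],
    [[-0.8,-0.33,0.6],[0,0,0],-0.7],
    [[-0.8,-0.33,0.6],[0,0,0],-0.7],
    [[-0.8,-0.33,0.6],[0,0,0],-0.7],
    [[-0.8,-0.33,0.6],[0,0,0],-0.7],
    [[-0.4,-0.12,0.6],[0,0,0],-0.7],
    [[0,0,0.6],[0,0,0],-0.7],
  ],
)

```text
clock: 40.83
position: [0.5463, -0.3889, 0.1019]
tool_rot: [-3.142, -0.0, 1.573]
force: [0.7, 0.7, -0.7]
grip_width: 0.0723
finger_force: 0.0
```

Call:
play_rows(
  plan=[
    [[0,0,0],[0,0,0],-0.7],
    [[0,0,0],[0,0,0],-0.7],
  ],
)

```text
clock: 41.08
position: [0.5473, -0.3876, 0.1034]
tool_rot: [3.141, -0.0, 1.575]
force: [-0.4, -1.2, 0.8]
grip_width: 0.0724
finger_force: 0.0
```

```bash
python3 - <<'E'
from h import *
wcups()
print(bot.observe()["position"])
E
```

```text
w [25.3, 2.7, 152.4, 121.6] circle [ 439.3 -284. ] 28.8 cyl (array([ 0.4382, -0.2848]), 1871, 0.0002)
w [63.0, 188.2, 173.2, 283.1] circle [ 438.9 -388.5] 28.8 cyl (array([ 0.4378, -0.3889]), 1651, 0.0003)
w [234.2, 188.2, 321.2, 280.9] circle [ 546.2 -386.8] 28.5 cyl (array([ 0.5467, -0.3885]), 794, 0.0002)
[ 0.54719803 -0.38794813  0.10373013]
```

Call:
play_rows(
  plan=[
    [[0,0,0.6],[0,0,0],-0.7],
    [[0,0,0.8],[0,0,0],-0.7],
    [[0,0,0.8],[0,0,0],-0.7],
    [[0,0,0.5],[0,0,0],-0.7],
    [[0,0,0],[0,0,0],-0.7],
    [[0,0,0],[0,0,0],1],
    [[0,0,0],[0,0,0],1],
    [[0,0,0],[0,0,0],1],
    [[0,0,0],[0,0,0],1],
    [[0,0,0],[0,0,0],1],
    [[0,0,0],[0,0,0],1],
    [[0,0,-0.5],[0,0,0],1],
    [[0,0,-0.8],[0,0,0],1],
    [[0,0,-1],[0,0,0],1],
    [[0,0,-1],[0,0,0],1],
    [[0,0,-1],[0,0,0],1],
    [[0,0,-1],[0,0,0],1],
    [[0,0,-1],[0,0,0],1],
    [[0,0,-1],[0,0,0],1],
    [[0,0,-1],[0,0,0],1],
  ],
)

```text
clock: 43.68
position: [0.5464, -0.3883, 0.2455]
tool_rot: [3.141, 0.001, 1.574]
force: [0.1, 0.2, -0.9]
grip_width: 0.053
finger_force: 31.9
```

Call:
play_rows(
  plan=[
    [[0.5,0.15,0],[0,0,0],1],
    [[0.8,0.24,0],[0,0,0],1],
    [[0.95,0.28,0],[0,0,0],1],
    [[0.95,0.28,0],[0,0,0],1],
    [[0.95,0.28,0],[0,0,0],1],
    [[0.95,0.28,0],[0,0,0],1],
    [[0.95,0.28,0],[0,0,0],1],
    [[0.95,0.28,0],[0,0,0],1],
    [[0.95,0.28,0],[0,0,0],1],
    [[0.95,0.28,0],[0,0,0],1],
    [[0.95,0.28,0],[0,0,0],1],
    [[0.95,0.28,0],[0,0,0],1],
    [[0.95,0.28,0],[0,0,0],1],
    [[0.95,0.28,0],[0,0,0],1],
    [[0.95,0.28,0],[0,0,0],1],
    [[0.95,0.28,0],[0,0,0],1],
    [[0.95,0.28,0],[0,0,0],1],
    [[0.95,0.28,0],[0,0,0],1],
    [[0.95,0.28,0],[0,0,0],1],
    [[0.95,0.28,0],[0,0,0],1],
  ],
)

```text
clock: 46.18
position: [0.6814, 0.0737, 0.243]
tool_rot: [3.142, -0.0, 1.574]
force: [-0.3, -0.4, -1.2]
grip_width: 0.0529
finger_force: 32.0
```

Call:
play_rows(
  plan=[
    [[0.6,0.2,0.2],[0,0,0],1],
    [[0.3,0.1,0.6],[0,0,0],1],
    [[0,0,0.9],[0,0,0],1],
    [[0,0,0.9],[0,0,0],1],
    [[0,0,0],[0,0,0],1],
    [[0,0,0],[0,0,0],1],
  ],
)

```text
clock: 46.92
position: [0.6887, 0.0943, 0.1785]
tool_rot: [3.141, 0.0, 1.573]
force: [0.1, -0.5, -1.4]
grip_width: 0.0532
finger_force: 32.0
```

Call:
play_rows(
  plan=[
    [[0,0,0.3],[0,0,0],1],
    [[0,0,0.23],[0,0,0],1],
    [[0,0,0],[0,0,0],1],
    [[0,0,0],[0,0,0],0.2],
    [[0,0,0],[0,0,0],-0.6],
    [[0,0,0],[0,0,0],-0.7],
    [[0,0,0],[0,0,0],-0.7],
    [[0,0,-0.3],[0,0,0],-0.7],
    [[0,0,-0.8],[0,0,0],-0.7],
    [[0,0,-0.8],[0,0,0],-0.7],
    [[0,0,-0.8],[0,0,0],-0.7],
    [[0,0,-0.8],[0,0,0],-0.7],
    [[0,0,0],[0,0,0],-0.7],
  ],
)

```text
clock: 48.55
position: [0.6892, 0.0947, 0.2552]
tool_rot: [3.138, -0.001, 1.574]
force: [0.4, -0.4, -0.0]
grip_width: 0.0727
finger_force: 0.0
```

```bash
python3 - <<'E'
from h import *
F=both();print("fresh",*cups("fresh1",F,.014,.045),sep="\n");print("on dryer",*cups("fresh1",F,.142,.176),sep="\n");print("dried",*cups("dried1",F,.012,.043),sep="\n")
E
```

```text
fresh
('sceneside', array([ 0.4397, -0.3884]), 361, 0.0014)
('sceneside', array([ 0.4401, -0.284 ]), 359, 0.0015)
on dryer
('sceneside', array([0.6892, 0.095 ]), 486, 0.0015)
('sceneside', array([ 0.6972, -0.0194]), 498, 0.0016)
dried
('sceneside', array([0.4276, 0.085 ]), 298, 0.0012)
('sceneside', array([0.422 , 0.1899]), 307, 0.0013)
```

Call:
play_rows(
  plan=[
    [[-0.8,-0.53,0],[0,0,0],-0.7],
    [[-0.8,-0.53,0],[0,0,0],-0.7],
    [[-0.8,-0.53,0],[0,0,0],-0.7],
    [[-0.8,-0.53,0],[0,0,0],-0.7],
    [[-0.8,-0.53,0],[0,0,0],-0.7],
    [[-0.8,-0.53,0],[0,0,0],-0.7],
    [[-0.8,-0.53,0],[0,0,0],-0.7],
    [[-0.8,-0.53,0],[0,0,0],-0.7],
    [[-0.8,-0.53,0],[0,0,0],-0.7],
    [[-0.8,-0.53,0],[0,0,0],-0.7],
    [[-0.8,-0.53,0],[0,0,0],-0.7],
    [[-0.8,-0.53,0.5],[0,0,0],-0.7],
    [[-0.8,-0.53,0.7],[0,0,0],-0.7],
    [[-0.8,-0.53,0.8],[0,0,0],-0.7],
    [[-0.8,-0.53,0.8],[0,0,0],-0.7],
    [[-0.8,-0.53,0.8],[0,0,0],-0.7],
    [[-0.8,-0.53,0.8],[0,0,0],-0.7],
    [[-0.8,-0.53,0.8],[0,0,0],-0.7],
    [[-0.8,-0.53,0.8],[0,0,0],-0.7],
    [[0,0,0],[0,0,0],-0.7],
  ],
)

```text
clock: 51.45
position: [0.4356, -0.2877, 0.1012]
tool_rot: [-3.139, -0.0, 1.571]
force: [0.5, -0.2, 0.1]
grip_width: 0.0726
finger_force: 0.0
```

```bash
python3 - <<'E'
from h import *
for i in range(3): wcups()
print(bot.observe()["position"],bot.observe()["tool_rot"])
E
```

```text
w [244.1, 304.1, 320.7, 381.7] circle [ 438.7 -386.3] 28.1 cyl (array([ 0.4379, -0.3889]), 1701, 0.0003)
w [239.4, 185.6, 324.6, 281.5] circle [ 438.5 -283.4] 28.4 cyl (array([ 0.4384, -0.2849]), 745, 0.0002)
w [239.0, 186.7, 320.9, 280.6] circle [ 438.3 -283.6] 28.5 cyl (array([ 0.4385, -0.2849]), 781, 0.0002)
w [243.3, 304.3, 318.4, 381.9] circle [ 438.4 -386. ] 28.0 cyl (array([ 0.438 , -0.3889]), 1697, 0.0003)
w [239.7, 307.4, 316.6, 380.1] circle [ 439.  -384.9] 27.6 cyl (array([ 0.438 , -0.3889]), 1653, 0.0003)
w [240.1, 185.8, 318.1, 282.2] circle [ 438.4 -283.6] 28.7 cyl (array([ 0.4384, -0.285 ]), 772, 0.0002)
[ 0.43834831 -0.28574535  0.10285174] [3.14067833e+00 2.63029449e-04 1.57479456e+00]
```

Call:
play_rows(
  plan=[
    [[0.04,0.02,0.6],[0,0,0],-0.7],
    [[0,0,0.8],[0,0,0],-0.7],
    [[0,0,0.8],[0,0,0],-0.7],
    [[0,0,0.45],[0,0,0],-0.7],
    [[0,0,0],[0,0,0],-0.7],
    [[0,0,0],[0,0,0],1],
    [[0,0,0],[0,0,0],1],
    [[0,0,0],[0,0,0],1],
    [[0,0,0],[0,0,0],1],
    [[0,0,0],[0,0,0],1],
    [[0,0,0],[0,0,0],1],
  ],
)

```text
clock: 53.12
position: [0.4385, -0.2853, 0.0367]
tool_rot: [3.141, 0.0, 1.574]
force: [-1.2, 1.5, 8.6]
grip_width: 0.053
finger_force: 31.9
```

Call:
play_rows(
  plan=[
    [[0,0,-0.5],[0,0,0],1],
    [[0,0,-0.8],[0,0,0],1],
    [[0,0,-1],[0,0,0],1],
    [[0,0,-1],[0,0,0],1],
    [[0,0,-1],[0,0,0],1],
    [[0.3,0.17,-1],[0,0,0],1],
    [[0.6,0.34,-1],[0,0,0],1],
    [[0.8,0.45,-1],[0,0,0],1],
    [[0.8,0.45,-0.9],[0,0,0],1],
    [[0.8,0.45,0],[0,0,0],1],
    [[0.8,0.45,0],[0,0,0],1],
    [[0.8,0.45,0],[0,0,0],1],
    [[0.8,0.45,0],[0,0,0],1],
    [[0.8,0.45,0],[0,0,0],1],
    [[0.8,0.45,0],[0,0,0],1],
    [[0.8,0.45,0],[0,0,0],1],
    [[0.8,0.45,0],[0,0,0],1],
    [[0.8,0.45,0],[0,0,0],1],
    [[0.53,0.31,0],[0,0,0],1],
    [[0,0,0],[0,0,0],1],
  ],
)

```text
clock: 55.62
position: [0.582, -0.0281, 0.2411]
tool_rot: [-3.142, -0.0, 1.575]
force: [-0.2, -0.1, -1.7]
grip_width: 0.0531
finger_force: 31.9
```

Call:
play_rows(
  plan=[
    [[0,0,0.6],[0,0,0],1],
    [[0,0,0.8],[0,0,0],1],
    [[0,0,0.8],[0,0,0],1],
    [[0,0,0],[0,0,0],1],
    [[0,0,0],[0,0,0],1],
  ],
)

```text
clock: 56.25
position: [0.5818, -0.0295, 0.1864]
tool_rot: [3.141, 0.0, 1.573]
force: [1.3, -0.2, -0.4]
grip_width: 0.0529
finger_force: 31.9
```

Call:
play_rows(
  plan=[
    [[0,0,0.4],[0,0,0],1],
    [[0,0,0.25],[0,0,0],1],
    [[0,0,0.18],[0,0,0],1],
    [[0,0,0],[0,0,0],1],
    [[0,0,0],[0,0,0],0.2],
    [[0,0,0],[0,0,0],-0.6],
    [[0,0,0],[0,0,0],-0.7],
    [[0,0,0],[0,0,0],-0.7],
    [[0,0,-0.3],[0,0,0],-0.7],
    [[0,0,-0.8],[0,0,0],-0.7],
    [[0,0,-0.8],[0,0,0],-0.7],
    [[0,0,-0.8],[0,0,0],-0.7],
    [[0,0,-0.8],[0,0,0],-0.7],
    [[0,0,0],[0,0,0],-0.7],
  ],
)

```text
clock: 58.0
position: [0.5824, -0.029, 0.2545]
tool_rot: [3.139, -0.0, 1.574]
force: [-0.2, -0.4, 0.5]
grip_width: 0.0726
finger_force: 0.0
```

```bash
python3 - <<'E'
from h import *
F=both();print("fresh",*cups("fresh1",F,.014,.045),sep="\n");print("on dryer",*cups("fresh1",F,.142,.176),sep="\n")
E
```

```text
fresh
('sceneside', array([ 0.4398, -0.3882]), 372, 0.0014)
on dryer
('sceneside', array([ 0.5824, -0.0279]), 483, 0.0013)
('sceneside', array([0.6892, 0.0953]), 500, 0.0017)
('side', array([ 0.6964, -0.0184]), 194, 0.0014)
```

Call:
play_rows(
  plan=[
    [[-0.8,-0.32,0],[0,0,0],-0.7],
    [[-0.8,-0.32,0],[0,0,0],-0.7],
    [[-0.8,-0.32,0],[0,0,0],-0.7],
    [[-0.8,-0.32,0],[0,0,0],-0.7],
    [[-0.8,-0.32,0],[0,0,0],-0.7],
    [[-0.8,-0.32,0],[0,0,0],-0.7],
    [[-0.8,-0.32,0],[0,0,0],-0.7],
    [[-0.8,-0.32,0],[0,0,0],-0.7],
    [[-0.8,-0.32,0],[0,0,0],-0.7],
    [[-0.8,-0.32,0.6],[0,0,0],-0.7],
    [[-0.8,-0.32,0.6],[0,0,0],-0.7],
    [[-0.8,-0.32,0.6],[0,0,0],-0.7],
    [[-0.8,-0.32,0.7],[0,0,0],-0.7],
    [[-0.8,-0.32,0.7],[0,0,0],-0.7],
    [[-0.8,-0.32,0.7],[0,0,0],-0.7],
    [[-0.8,-0.32,0.7],[0,0,0],-0.7],
    [[-0.8,-0.32,0.7],[0,0,0],-0.7],
    [[-0.8,-0.34,0.7],[0,0,0],-0.7],
    [[0,0,0],[0,0,0],-0.7],
    [[0,0,0],[0,0,0],-0.7],
  ],
)

```text
clock: 60.8
position: [0.4386, -0.3893, 0.1027]
tool_rot: [3.141, -0.0, 1.574]
force: [0.2, 0.1, -0.2]
grip_width: 0.0727
finger_force: 0.0
```

```bash
python3 - <<'E'
from h import *
wcups()
print(bot.observe()["position"],bot.observe()["tool_rot"])
E
```

```text
w [233.2, 184.7, 323.5, 281.3] circle [ 438.2 -387.6] 28.5 cyl (array([ 0.4379, -0.3889]), 804, 0.0002)
[ 0.438969   -0.38897943  0.10319337] [3.14081484e+00 1.51596369e-04 1.57471218e+00]
```

Call:
play_rows(
  plan=[
    [[0.02,0,0.6],[0,0,0],-0.7],
    [[0,0,0.8],[0,0,0],-0.7],
    [[0,0,0.8],[0,0,0],-0.7],
    [[0,0,0.45],[0,0,0],-0.7],
    [[0,0,0],[0,0,0],-0.7],
    [[0,0,0],[0,0,0],1],
    [[0,0,0],[0,0,0],1],
    [[0,0,0],[0,0,0],1],
    [[0,0,0],[0,0,0],1],
    [[0,0,0],[0,0,0],1],
    [[0,0,0],[0,0,0],1],
    [[0,0,-0.5],[0,0,0],1],
    [[0,0,-0.8],[0,0,0],1],
    [[0,0,-1],[0,0,0],1],
    [[0,0,-1],[0,0,0],1],
    [[0,0,-1],[0,0,0],1],
    [[0,0,-1],[0,0,0],1],
    [[0,0,-1],[0,0,0],1],
    [[0,0,-1],[0,0,0],1],
    [[0,0,-1],[0,0,0],1],
  ],
)

```text
clock: 63.4
position: [0.4381, -0.3888, 0.2465]
tool_rot: [3.141, 0.001, 1.574]
force: [-0.2, 0.6, -1.3]
grip_width: 0.0527
finger_force: 31.9
```

Call:
play_rows(
  plan=[
    [[0.5,0.15,0],[0,0,0],1],
    [[0.8,0.23,0],[0,0,0],1],
    [[0.95,0.27,0],[0,0,0],1],
    [[0.95,0.27,0],[0,0,0],1],
    [[0.95,0.27,0],[0,0,0],1],
    [[0.95,0.27,0],[0,0,0],1],
    [[0.95,0.27,0],[0,0,0],1],
    [[0.95,0.27,0],[0,0,0],1],
    [[0.95,0.27,0],[0,0,0],1],
    [[0.95,0.27,0],[0,0,0],1],
    [[0.95,0.27,0],[0,0,0],1],
    [[0.95,0.27,0],[0,0,0],1],
    [[0.95,0.27,0],[0,0,0],1],
    [[0.95,0.27,0],[0,0,0],1],
    [[0.95,0.27,0],[0,0,0],1],
    [[0.95,0.27,0],[0,0,0],1],
    [[0.95,0.27,0],[0,0,0],1],
    [[0.95,0.27,0],[0,0,0],1],
    [[0.95,0.27,0],[0,0,0],1],
    [[0.95,0.27,0],[0,0,0],1],
  ],
)

```text
clock: 65.9
position: [0.567, 0.0736, 0.2434]
tool_rot: [-3.14, -0.0, 1.575]
force: [-0.5, 0.1, -0.8]
grip_width: 0.0529
finger_force: 31.9
```

Call:
play_rows(
  plan=[
    [[0.4,0.14,0.2],[0,0,0],1],
    [[0.18,0.1,0.6],[0,0,0],1],
    [[0,0,0.9],[0,0,0],1],
    [[0,0,0.8],[0,0,0],1],
    [[0,0,0],[0,0,0],1],
    [[0,0,0],[0,0,0],1],
  ],
)

```text
clock: 66.65
position: [0.574, 0.0857, 0.1818]
tool_rot: [3.141, 0.0, 1.573]
force: [-0.5, 0.3, -0.9]
grip_width: 0.053
finger_force: 32.0
```

Call:
play_rows(
  plan=[
    [[0,0,0.4],[0,0,0],1],
    [[0,0,0.24],[0,0,0],1],
    [[0,0,0],[0,0,0],1],
    [[0,0,0],[0,0,0],1],
    [[0,0,0],[0,0,0],0.2],
    [[0,0,0],[0,0,0],-0.6],
    [[0,0,0],[0,0,0],-0.7],
    [[0,0,0],[0,0,0],-0.7],
    [[0,0,-0.3],[0,0,0],-0.7],
    [[0,0,-0.8],[0,0,0],-0.7],
    [[0,0,-0.8],[0,0,0],-0.7],
    [[0,0,-0.8],[0,0,0],-0.7],
    [[0,0,-0.8],[0,0,0],-0.7],
    [[0,0,0],[0,0,0],-0.7],
    [[0,0,0],[0,0,0],-0.7],
  ],
)

```text
clock: 68.53
position: [0.5737, 0.086, 0.2527]
tool_rot: [-3.141, 0.0, 1.574]
force: [-0.1, 0.5, -0.9]
grip_width: 0.0727
finger_force: 0.0
```

```bash
python3 - <<'E'
from h import *
F=both();print("on dryer",*cups("fresh1",F,.142,.176),sep="\n");print("dried",*cups("dried1",F,.012,.043),sep="\n");lever(F)
f,W=F["side"];save(f,"s3.png")
r=regions_of("tray","side")[0];p=W[r["mask"]];p=p[~np.isnan(p[:,0])];print("tray",rect(p[p[:,2]<.02]))
cv2.imwrite("pics/s3.png",cv2.resize(cv2.imread("pics/s3.png")[100:350,150:450],None,fx=2,fy=2))
s=bot.observe();print(s["position"],s["tool_rot"])
E
```

```text
on dryer
('scene', array([ 0.6978, -0.0201]), 301, 0.0015)
('sceneside', array([0.6891, 0.0955]), 476, 0.0015)
('sceneside', array([0.5749, 0.0871]), 464, 0.0016)
('scene', array([ 0.5828, -0.0286]), 260, 0.0018)
('side', array([0.6081, 0.498 ]), 2233, 0.0478)
dried
('sceneside', array([0.4275, 0.0852]), 293, 0.0013)
('sceneside', array([0.422, 0.19 ]), 283, 0.0009)
scene lever [0.5506 0.1982 0.1481] line deg 175.8 radial deg -7.6
side lever [0.5285 0.2114 0.1503] line deg 169.1 radial deg 3.2
tray (array([0.425, 0.139]), array([315., 109.]), 86.06)
[0.5738273  0.08601222 0.25274561] [-3.14111476e+00  4.81641662e-05  1.57376360e+00]
```

View pics/s3.png

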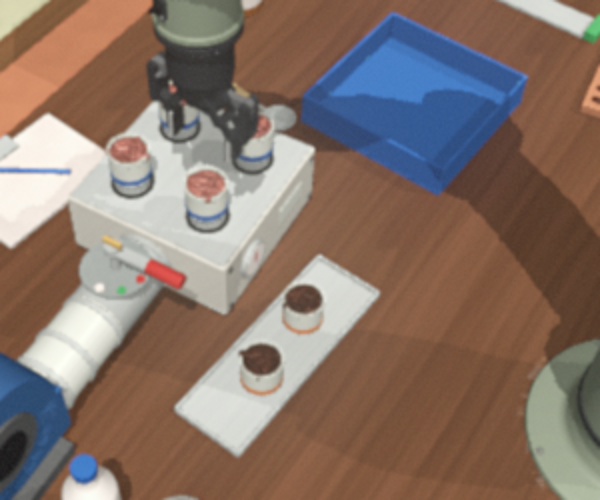

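Call:
play_rows(
  plan=[
    [[0.8,-0.18,0],[0,0,0],-0.7],
    [[0.8,-0.18,0],[0,0,0],-0.7],
    [[0.8,-0.18,0],[0,0,0],-0.7],
    [[0.8,-0.18,0],[0,0,0],-0.7],
    [[0.8,-0.18,0],[0,0,0],-0.7],
    [[0.82,-0.18,0],[0,0,0],-0.7],
    [[0,0,0],[0,0,-1],-0.7],
    [[0,0,0],[0,0,-1],-0.7],
    [[0,0,0],[0,0,-1],-0.7],
    [[0,0,0],[0,0,-1],-0.7],
    [[0,0,0],[0,0,-1],-0.7],
    [[0,0,0],[0,0,-1],-0.7],
    [[0,0,0],[0,0,-1],-0.7],
    [[0,0,0],[0,0,-1],-0.7],
    [[0,0,0],[0,0,-1],-0.7],
    [[0,0,0],[0,0,-1],-0.7],
    [[0,0,0],[0,0,-0.95],-0.7],
    [[0,0,0],[0,0,0],-0.7],
    [[0,0,0],[0,0,0],-0.7],
  ],
)

```text
clock: 71.25
position: [0.5465, 0.2067, 0.253]
tool_rot: [3.142, -0.0, -3.07]
force: [-0.2, -0.7, 0.2]
grip_width: 0.0726
finger_force: 0.0
```

```bash
cat >> h.py <<'E'
def wlever(yaw=4.2):
    f=grab_frame("wrist");W=cloud(f)
    px=f["pixels"].astype(int);red=(px[...,0]>120)&(px[...,1]<70)&(px[...,2]<70)
    q=W[red];q=q[(q[:,2]>.145)&(q[:,2]<.18)&(q[:,1]>.15)]
    r=rect(q);l=cv2.fitLine(q[:,:2].astype(np.float32),cv2.DIST_L2,0,.001,.001).ravel()
    h=np.degrees(np.arctan2(l[1],l[0]))%180
    print("wrist lever",len(q),r,"heading",round(h,2),"angle",round(180+yaw-h,2)); return f
E
python3 - <<'E'
from h import *
f=wlever();save(f,"w3.png");print(bot.observe()["position"],bot.observe()["tool_rot"])
E
```

```text
wrist lever 1325 (array([0.5462, 0.2072]), array([49., 18.]), 3.5) heading 3.64 angle 180.56
[0.54650236 0.20667062 0.25303597] [-3.14153329e+00  1.39567594e-05 -3.06956572e+00]
```

Call:
play_rows(
  plan=[
    [[0,0,0.7],[0,0,0],-0.7],
    [[0,0,0.8],[0,0,0],-0.7],
    [[0,0,0.8],[0,0,0],-0.7],
    [[0,0,0.8],[0,0,0],-0.7],
    [[0,0,0.8],[0,0,0],-0.7],
    [[0,0,0.55],[0,0,0],-0.7],
    [[0,0,0],[0,0,0],1],
    [[0,0,0],[0,0,0],1],
    [[0,0,0],[0,0,0],1],
    [[0,0,0],[0,0,0],1],
    [[0,0,0],[0,0,0],1],
    [[0,0,0],[0,0,0],1],
    [[0,0,0],[0,0,0],1],
    [[0,0,0],[0,0,0],1],
  ],
)

```text
clock: 73.05
position: [0.5468, 0.2068, 0.1424]
tool_rot: [3.141, 0.001, -3.067]
force: [-0.9, 1.8, 6.5]
grip_width: 0.019
finger_force: 30.0
```

Call:
play_rows(
  plan=[
    [[-0.014,0.292,0],[0,0,0.65],1],
    [[-0.014,0.292,0],[0,0,0.65],1],
    [[-0.014,0.292,0],[0,0,0.65],1],
    [[-0.014,0.292,0],[0,0,0.65],1],
    [[-0.014,0.292,0],[0,0,0.65],1],
    [[-0.014,0.292,0],[0,0,0.65],1],
    [[-0.014,0.292,0],[0,0,0.65],1],
    [[-0.014,0.292,0],[0,0,0.65],1],
    [[0,0,0],[0,0,0],1],
    [[0,0,0],[0,0,0],1],
    [[0,0,0],[0,0,0],1],
  ],
)

```text
clock: 74.42
position: [0.5646, 0.2613, 0.1425]
tool_rot: [3.14, 0.0, 2.438]
force: [1.0, 3.4, 5.3]
grip_width: 0.019
finger_force: 30.0
```

Call:
play_rows(
  plan=[
    [[0,0.02,0],[0,0,0.05],1],
    [[0,0,0],[0,0,0],1],
    [[0,0,0],[0,0,0],-0.2],
    [[0,0,0],[0,0,0],-0.2],
    [[0,0,0],[0,0,0],-0.2],
    [[0,0,0],[0,0,0],-0.2],
    [[0,0,-0.4],[0,0,0],-0.2],
    [[0,0,-0.9],[0,0,0],-0.6],
    [[0,0,-0.9],[0,0,0],-0.6],
    [[0,0,-1],[0,0,0],-0.6],
    [[0,0,-1],[0,0,0],-0.6],
    [[0,0,0],[0,0,0],-0.6],
    [[0,0,0],[0,0,0],-0.6],
  ],
)

```text
clock: 76.05
position: [0.5644, 0.2609, 0.2468]
tool_rot: [-3.141, 0.0, 2.429]
force: [0.1, 0.7, 0.1]
grip_width: 0.0682
finger_force: 0.0
```

```bash
python3 - <<'E'
from h import *
f=wlever();save(f,"w4.png");F=both();lever(F)
print("on dryer",*cups("fresh1",F,.142,.176),sep="\n");print("dried",*cups("dried1",F,.012,.043),sep="\n")
print(bot.observe()["position"])
E
```

```text
wrist lever 1428 (array([0.5638, 0.2612]), array([18., 48.]), 49.77) heading 138.9 angle 45.3
scene lever [0.5681 0.2538 0.1511] line deg 52.5 radial deg 41.7
side lever [0.562  0.2638 0.1541] line deg 44.0 radial deg 44.7
on dryer
('sceneside', array([ 0.5828, -0.0278]), 475, 0.0014)
('scene', array([0.5753, 0.0859]), 250, 0.0016)
('sceneside', array([0.6897, 0.0945]), 284, 0.0014)
('sceneside', array([ 0.6974, -0.0195]), 486, 0.0014)
dried
('sceneside', array([0.4223, 0.19  ]), 274, 0.0012)
('sceneside', array([0.4276, 0.0851]), 290, 0.0013)
[0.56439674 0.26102218 0.24648714]
```

View pics/w4.png

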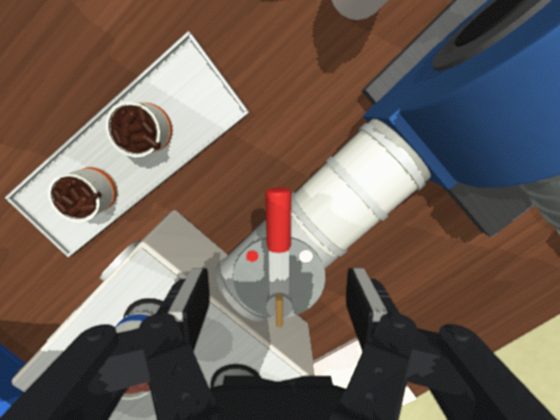

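The wrist picture shows the red grip (277, 220) over the green dot, midway between the red (252, 256) and white (306, 256) dots. The damper reads 45.3°, and all the cups are in place.

```bash
python3 -c "
from workcell import bot
print(bot.job_done())"
```

```text
the job is handed in; nothing more can be done
None
```

I've handed the job in: I shut the damper first, then stood both dried cups on the tray and set all four fresh cups on their own collars, within about 2 mm of centre by the cameras. Last, I opened the damper to half, where it reads about 45°.

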